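# Fit the spare control module into the appliance base

## Task

In the opened white appliance base on the bench, one place in the row of grey control modules is empty. Take the spare module standing on the bench that is the same size as those in the row, and set it upright into the empty place, in line with the row, lowering it all the way down before you let go. Do not shift or tip the modules beside it.

Things in the scene. Friction and masses are not known exactly. Their poses are not given: they have to be found in the camera images.
- module_mid (a point): Centre (half-way up) of the spare module, a grey plastic box 36 mm wide (its y), 50 mm deep (its x), 80 mm tall (its z), 0.14 to 0.28 kg, brass terminals on top, upright on the bench. Grip it across its 50 mm depth: its width faces the neighbours once fitted. x along its depth, y its width, z up; either way round fits. Not wanted: a module 68 mm wide and one 23 mm wide, 45 mm tall, also on the bench.
- gap (a point): Where the spare module's centre is when fully down: 40 mm above the base's floor, 52 mm above the bench. x across the row (along module depth), y along the row, z up. The space is 52 mm along y: 8 mm free each side. One of three places 44 mm apart, black with two brass strips. Across the row only a rim, 77 mm from the row's centre line, 28 mm above the bench.
- neighbour_a_mid (a point): Centre of one of the two modules already in the row: same box as the spare, 0.25 kg, loose, standing on the base's floor, top 92 mm above the bench, axes as those of the empty place. The row ends in a fixed steel transformer and a fixed aluminium filter box, both lower than the modules and also 50 mm deep.
- neighbour_b_mid (a point): Centre of the other module already in the row, the same in every way.
Mind the look-alikes: they are no part of the job. Leave any red look-alike of the part that bears module_mid alone.

How it is judged (in metres and radians):
At the end, for the whole second after the job is handed in: The spare module is at rest in the empty place: centre within 15 mm horizontally and 6 mm in height of the place's, upright within 7 and square with the row within 11 degrees; both modules of the row are upright within 7 degrees and within 12 mm of where they were (horizontal distance between module_mid and gap below 0.015 m and z of module_mid in the frame of gap between -0.006 and 0.006 m and angle between each of module_mid, neighbour_a_mid, neighbour_b_mid's own z axis and vertical below 0.12 rad and angle between the x axis of module_mid and the x axis of gap, either way round below 0.2 rad and linear speed of module below 0.02 m/s and distance of each of neighbour_a_mid, neighbour_b_mid from where it was at the start of the episode below 0.012 m); the robot touches nothing.
It fails at once if a module of the row is shifted by more than 12 mm or tipped by more than 10 degrees (distance of any of neighbour_a_mid, neighbour_b_mid from where it was at the start of the episode above 0.012 m or angle between any of neighbour_a_mid, neighbour_b_mid's own z axis and vertical above 0.175 rad).
It fails at once if the spare module is let go while it is over the empty place and still more than 20 mm above its seat (horizontal distance between module_mid and gap below 0.05 m and z of module_mid in the frame of gap above 0.02 m and contact force between the fingers and module below 0.05 N).
It also fails if it takes over 35 s, if anything falls off the work surface, if the arm or the gripper's body presses on something with over 40 N, if the wrist force passes 120 N, or if a joint passes its speed limit or range.

## Robot

A 6-joint arm with a two-finger parallel gripper is mounted at the origin on the work surface. World frame = base frame: x ahead of the robot, y to its left, z up, the work surface at z = 0. Lengths are in mm, angles in degrees, forces in N, time in s.
With the tool pointing down it reaches from about 300 to 850 mm from the base axis. Payload 4.2 kg.
Tool frame: the origin (TCP) lies between the finger pads; the fingertips stand 19 mm ahead of it and the grasp point (between the pads) is the TCP (env.tips_ahead is the distance from the TCP to the fingertips, in mm); z points along the fingers, y is the direction in which the jaws open and shut (so a half turn about z gives the same grasp; the last joint's range is limited). The gripper opens to 91 mm and grips with 3 to 60 N. Pads are 32 mm wide; open, the fingers measure 118 mm over their backs; the gripper's body (76 mm by 178 mm) begins 60 mm behind the grasp point.
Start: joints at [63.197, 18.312, 89.639, -0, 72.044, -1.146], TCP at [248.969, 518.32, 232.976] pointing down, gripper open.
Joint ranges: [-177.97, 177.97], [-48.28, 115.42], [12.27, 149.76], [-77.06, 257.06], [2.81, 150.46], [-146.56, 146.56]. Speed limits (degrees/s): [147.25, 147.25, 180, 180, 180, 180].

## Interface

Orientations are given as [roll, pitch, yaw] about the fixed x, y, z axes, in that order (R = Rz(yaw) Ry(pitch) Rx(roll)).
In Python, from workcell import telemetry, viewer, job_done, env gives the robot as it stands. The module is installed in compiled form; this text tells all that it offers.
- The arm moves only by the shell command python3 -m jog 'ROWS' [FORCE]. ROWS is JSON, a list of rows, each a list of 3 entries, a list of its own where there are three numbers: the shift along the tool's x, y, z in cm, then the turn about the tool's z in degrees, then the opening, from 0 (shut) to 1 (fully open). A call has 1 to 10 rows; each row shifts and turns the pose as measured when the row begins, along the tool's axes as they then stand; what a row does not reach is not made up. A row lasts 1/8 s, in which the tool goes at most 62.5 mm and 10.7 degrees, less where a joint would pass 70% of its speed; a pose out of reach is approached as far as the arm can. A call is refused whole if a number of a shift passes 6.25 or a number of a turn 10.7, either way. A call with a gripper value outside its range is refused whole. The fingers move at their own pace and stop on an object; FORCE is the grip in N (left out, the last holds). Time passes only in rows, so rows that do not move let the fingers close. It gives the time, the measured TCP pose, the force and the opening at its end, in the units of the state.
- telemetry.state(): the state, without advancing time (a new reading comes with each control period).
- viewer.grab_frame(name): name is "side" or "top"; returns a dict with "color" (420x560x3 uint8, red, green, blue), "K" (3x3 intrinsics, pixels), "rvec" (rotation vector, rad) and "tvec" (3), from world to camera coordinates, as OpenCV has them. Camera axes: x right, y down, z forward; pixel columns grow to the right and rows downward; lengths in mm; the calibration is good to about 2 mm. A picture is of the moment at which its call begins. There is no depth.
- job_done(): hands the job in, once; it reports no verdict.
The state is a dict: "time_s": time; "qpos": joint angles; "qvel": joint speeds; "effort": joint torques, N m; "ee_pos": TCP position; "ee_rot": TCP orientation; "force": force on the tool from outside, world axes, zero at the start; "torque": the same for the moment, N m; "gripper_width": finger opening in mm.
Only numpy, scipy, OpenCV 4.12 (cv2) and the standard library are available. Lean on these libraries where they do the work, as an engineer would, in place of code of your own. Each camera call takes 0.05 s, during which the arm holds its last target. There are 200 camera calls.

## Working session

There is one attempt and no reset: what is moved stays moved. The work goes in short steps, Python scripts to look and compute and a shell command to move; the robot and the scene stay as the last step left them, time stands still between calls to the robot, and variables do not carry over. Pictures are saved under pics/ and viewed, about 8 in all and at most 12, crops included, and the job is handed in when it is done.

```bash
mkdir -p pics; cat > h.py <<'E'
import cv2, numpy as np
from workcell import telemetry, viewer
def grab(n,f):
    d=viewer.grab_frame(n); cv2.imwrite('pics/'+f,d['color'][:,:,::-1]); np.savez('pics/'+f+'.npz',**d); return d
def load(f): return np.load('pics/'+f+'.npz')
def ray(d,uv,z):
    R=cv2.Rodrigues(np.array(d['rvec'],float))[0]; t=np.array(d['tvec'],float).ravel()
    c=-R.T@t; v=R.T@np.linalg.inv(d['K'])@np.array([uv[0],uv[1],1.])
    return c+v*(z-c[2])/v[2]
def proj(d,P):
    return cv2.projectPoints(np.array(P,float).reshape(-1,1,3),np.array(d['rvec'],float),np.array(d['tvec'],float),np.array(d['K'],float),None)[0].reshape(-1,2)
E
python3 - <<'E'
from h import *
for n in('top','side'):
    d=grab(n,n+'0.png'); R=cv2.Rodrigues(d['rvec'])[0]; print(n,-R.T@np.ravel(d['tvec']))
s=telemetry.state(); print(s['ee_pos'],s['ee_rot'],s['gripper_width'],s['time_s'])
E
```

```text
top [ 478.24096007 -104.66005015 1032.7856926 ]
side [  56.13073519 -704.54706258  751.44417603]
[248.7947316  517.94652165 232.22088175] [-1.79912249e+02 -6.34907618e-04  1.54343266e+02] 91.44947927992334 0.1
```

View pics/top0.png

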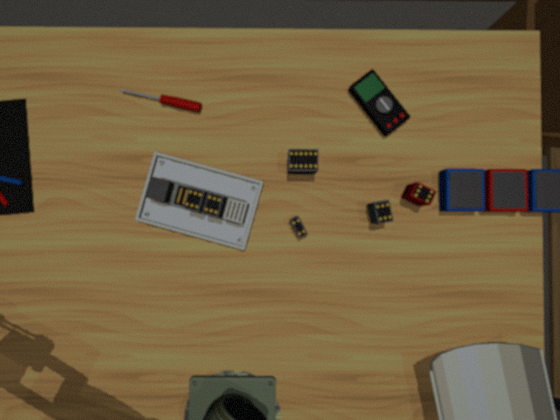

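View pics/side0.png

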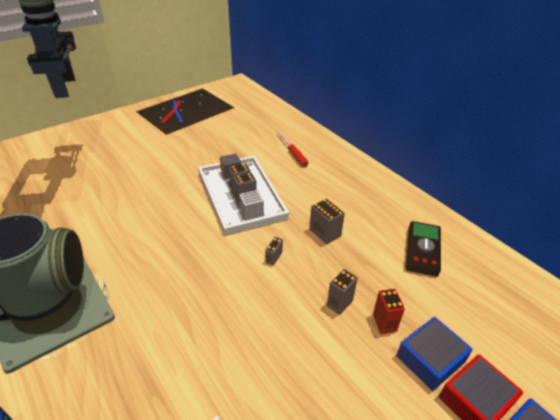

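The base is at about (200,200) in the top view. Its row runs from the transformer at (159,190) to the filter at (236,209). The right-size spare is at (380,212), with the red look-alike beside it at (418,193). I'll enlarge both areas.

```bash
python3 - <<'E'
from h import *
im=cv2.imread('pics/top0.png')
a=cv2.resize(im[165:235,140:260],None,fx=6,fy=6,interpolation=cv2.INTER_CUBIC)[:420]
b=cv2.resize(im[195:230,360:440],None,fx=5,fy=5,interpolation=cv2.INTER_CUBIC)
o=np.zeros((600,720,3),np.uint8);o[:420,:720]=a;o[420:420+175,:400]=b;
s=cv2.imread('pics/side0.png');o[420:600,410:720]=cv2.resize(s[145:235,195:350],None,fx=2,fy=2)
o=cv2.convertScaleAbs(o,alpha=1.6,beta=10)
cv2.imwrite('pics/c1.png',o)
d=load('top0.png')
for uv,z in [((159,190),80),((178,193),15),((193,198),92),((212,203),92),((236,209),75),((380,212),80),((418,194),80)]: print(uv,ray(d,uv,z).round(1))
E
```

```text
(159, 190) [541.1 160.2  80. ]
(178, 193) [538.5 132.6  15. ]
(193, 198) [523.1  81.2  92. ]
(212, 203) [512.2  39.   92. ]
(236, 209) [499.6 -12.6  75. ]
(380, 212) [ 494.8 -336.4   80. ]
(418, 194) [ 535.8 -422.    80. ]
```

View pics/c1.png

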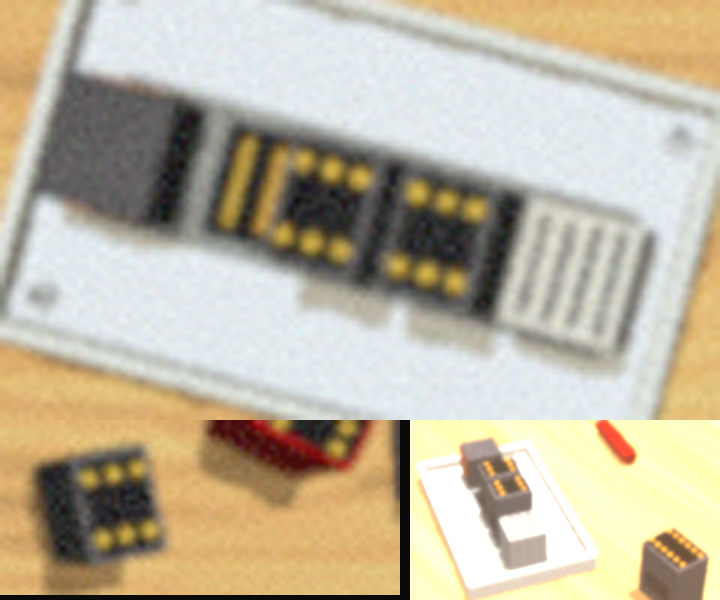

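Module A's top is at about (194,200) in the full frame and module B's at (213,205). The empty place, with its two strips, is on the transformer side at about (182,196). Next I'll get centres and angles from the brass screws.

```bash
cat >> h.py <<'E'
def brass(d,box,S=6,smin=90,vmin=70):
    x0,y0,x1,y1=box; im=cv2.resize(np.asarray(d['color'])[y0:y1,x0:x1],None,fx=S,fy=S,interpolation=cv2.INTER_CUBIC)
    hsv=cv2.cvtColor(im,cv2.COLOR_RGB2HSV)
    m=((hsv[...,0]>12)&(hsv[...,0]<35)&(hsv[...,1]>smin)&(hsv[...,2]>vmin)).astype(np.uint8)
    n,l,st,c=cv2.connectedComponentsWithStats(m)
    return [((c[i]+.5)/S-.5+[x0,y0],st[i,4]) for i in range(1,n) if st[i,4]>40]
E
python3 - <<'E'
from h import *
d=load('top0.png')
for nm,box,z in [('row',(170,182,226,218),92),('spare',(374,202,392,221),80)]:
    for c,a in brass(d,box): print(nm,c.round(1),a,ray(d,c,z)[:2].round(1))
E
```

```text
row [179.2 194.8] 1492 [529.9 111.8]
row [186.1 196.8] 2494 [525.6  96.6]
row [194.9 192.8] 437 [534.7  77.2]
row [199.6 194.2] 482 [531.7  66.7]
row [209.  196.6] 497 [526.4  45.8]
row [214.  198.1] 411 [523.1  34.8]
row [218.8 199.4] 502 [520.3  24.1]
row [191.4 204.9] 416 [507.7  84.5]
row [196.3 206.2] 428 [504.8  73.7]
row [205.8 208.9] 441 [499.2  52.7]
row [213.  210.9] 975 [494.7  36.5]
spare [389.2 205.1] 1091 [ 510.3 -357.2]
spare [382.2 205.3] 390 [ 509.8 -341.5]
spare [377.2 206.3] 419 [ 507.6 -330.1]
spare [389.7 216.5] 459 [ 484.9 -358.2]
spare [384.8 217.4] 405 [ 482.6 -347.1]
spare [380.  218.5] 462 [ 480.1 -336.5]
```

Results from the top view:
- **Gap:** about (532.7, 123.3), with its x axis at −15.1°. The A–B spacing comes out at 44.0 mm, as it should.
- **Spare:** about (496, −344), at about +12°.

So I need tool yaw 102° at the spare and 75° at the gap.

```bash
python3 -m jog '[[[0,0,0],10.45,1],[[0,0,0],10.45,1],[[0,0,0],10.45,1],[[0,0,0],10.45,1],[[0,0,0],10.45,1],[[-6,0.4,0],0,1],[[-6,0.4,0],0,1],[[-6,0.4,0],0,1],[[-6,0.4,0],0,1],[[-6,0.4,0],0,1]]' 25; python3 -m jog '[[[-6,0.4,0],0,1],[[-6,0.4,0],0,1],[[-6,0.4,0],0,1],[[-6,0.4,0],0,1],[[-6,0.4,0],0,1],[[-6,0.4,0],0,1],[[-6,0.4,0],0,1],[[-6,0.4,0],0,1],[[0,0,0],0,1]]'
```

```text
time_s: 1.35
ee_pos: [323.7, 220.3, 228.6]
ee_rot: [-179.7, 0.5, 101.0]
force: [1.4, -0.8, 0.1]
gripper_width: 91.4
time_s: 2.48
ee_pos: [447.1, -264.1, 231.0]
ee_rot: [-179.8, 0.4, 100.7]
force: [-0.3, 0.2, 0.2]
gripper_width: 90.7
```

```bash
python3 -m jog '[[[-4.4,1.7,3],-1.3,1],[[-4.4,1.65,3],0,1],[[0,0,0],0,1]]'; python3 - <<'E'
from h import *
t=grab('top','top1.png');s=grab('side','side1.png');q=telemetry.state();print(q['ee_pos'],q['ee_rot'])
T=cv2.resize(np.array(t['color'])[150:270,320:450],None,fx=3,fy=3);S=cv2.resize(np.array(s['color'])[190:340,270:430],None,fx=2.4,fy=2.4)
cv2.imwrite('pics/c2.png',cv2.convertScaleAbs(np.hstack([T,S])[:,:,::-1],alpha=1.5))
d=load('side0.png')
for c,a in brass(d,(330,268,358,290)): print(c.round(1),a,ray(d,c,80)[:2].round(1))
E
```

```text
time_s: 2.85
ee_pos: [497.6, -343.6, 169.4]
ee_rot: [-179.8, 0.2, 102.0]
force: [0.2, 1.2, -0.4]
gripper_width: 91.5
[ 497.3792906  -342.23718013  172.2608879 ] [-179.93656396    0.34273988  102.07838852]
[343.4 276. ] 14413 [ 502.1 -335. ]
```

View pics/c2.png

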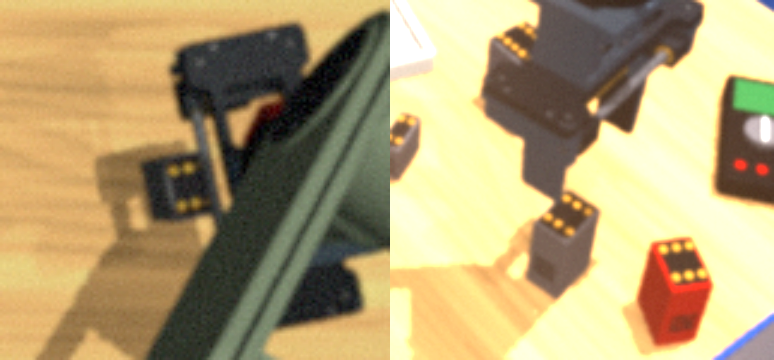

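In the side view the gripper straddles the spare, whose screws are near (345,280). The top view shows the same thing, with the spare at about (382,211). I'll cross-check the side view once with a tighter brass mask.

```bash
python3 - <<'E'
from h import *
d=load('side0.png')
for box,z in [((331,270,357,289),80),((228,160,256,185),92)]:
  for c,a in brass(d,box,6,130,110): print(c.round(1),a,ray(d,c,z)[:2].round(1))
E
python3 -m jog '[[[0,0,5],0,1],[[0,0,4],0,1],[[0,0,0],0,1]]'
```

```text
[337.4 270.7] 466 [ 501.6 -317.6]
[343.2 271.8] 564 [ 509.3 -326.6]
[353.1 271.6] 1138 [ 526.1 -338. ]
[347.7 274.7] 511 [ 511.5 -337.5]
[331.3 277.1] 229 [ 480.3 -323. ]
[352.2 277.4] 532 [ 513.9 -348.2]
[337.3 281.4] 1109 [ 482.7 -338.2]
[355.9 286.2] 201 [ 504.5 -368.8]
[344.1 285.8] 523 [ 486.3 -354.2]
[244.7 167. ] 678 [534.3  78.9]
[234.  168.6] 792 [507.9  88.6]
[249.8 176.1] 780 [523.6  38.5]
[239.3 178.5] 893 [496.4  45.1]
time_s: 3.32
ee_pos: [498.1, -339.3, 86.0]
ee_rot: [179.8, 0.6, 102.3]
force: [-0.4, 0.3, -0.1]
gripper_width: 91.3
```

```bash
python3 -m jog '[[[-0.3,0,2.2],0,1],[[0,0,1.9],0,1],[[0,0,0],0,1],[[0,0,0],0,0.4],[[0,0,0],0,0.4],[[0,0,0],0,0.4],[[0,0,0],0,0.4],[[0,0,0],0,0.4],[[0,0,0],0,0.4]]' 25
```

```text
time_s: 4.45
ee_pos: [503.8, -343.0, 58.8]
ee_rot: [179.0, 1.4, 102.4]
force: [-0.8, 0.8, 1.0]
gripper_width: 50.0
```

```bash
python3 -m jog '[[[0,0,0],0,0.3],[[0,0,-3],0,0.3],[[0,0,-5],0,0.3],[[0,0,-5],0,0.3],[[0,0,0],0,0.3]]' 40;python3 - <<'E'
from h import *
t=grab('top','top2.png');s=grab('side','side2.png');q=telemetry.state();print(q['ee_pos'],q['ee_rot'],q['force'])
S=cv2.resize(np.array(s['color'])[170:340,260:430],None,fx=3,fy=3)
cv2.imwrite('pics/c3.png',cv2.convertScaleAbs(S[:,:,::-1],alpha=1.5))
E
```

```text
time_s: 5.08
ee_pos: [500.8, -339.6, 189.3]
ee_rot: [179.2, 1.1, 102.4]
force: [1.1, -0.0, -2.3]
gripper_width: 50.1
[ 498.4436228  -338.08197752  184.70213717] [179.54609189   0.73748354 102.4123799 ] [ 0.21103839  0.45813352 -1.68324458]
```

View pics/c3.png

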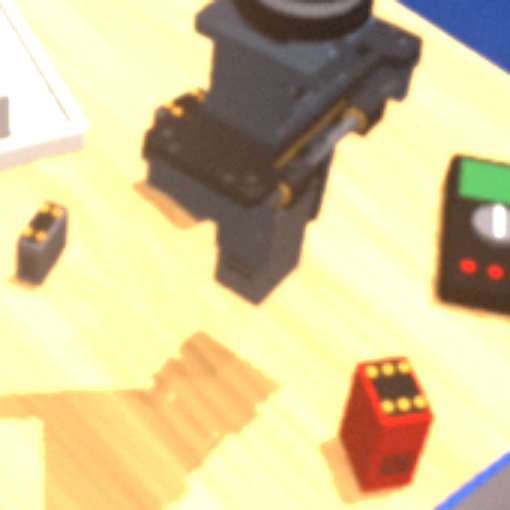

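Gripped at 50.0 mm, lifted, and hanging upright with its bottom corner at about (346,271). Now carrying it towards the gap.

```bash
python3 -m jog '[[[0,0,-1.5],9.1,0.3],[[0,0,0],9.1,0.3],[[0,0,0],9.1,0.3],[[5.2,-1,0],0,0.3],[[5.2,-1,0],0,0.3],[[5.2,-1,0],0,0.3],[[5.2,-1,0],0,0.3],[[5.2,-1,0],0,0.3],[[5.2,-1,0],0,0.3],[[5.2,-1,0],0,0.3]]'; python3 -m jog '[[[0,0,0],0,0.3],[[0,0,0],0,0.3]]'
```

```text
time_s: 6.42
ee_pos: [520.9, 42.8, 174.3]
ee_rot: [-178.2, 0.2, 73.7]
force: [0.2, 1.0, -1.5]
gripper_width: 49.9
time_s: 6.68
ee_pos: [518.7, 45.8, 170.1]
ee_rot: [-177.8, 0.3, 74.0]
force: [-0.1, 0.3, -1.9]
gripper_width: 50.1
```

```bash
python3 -m jog '[[[4,-0.4,-0.8],-0.9,0.3],[[3.9,-0.4,-0.6],0,0.3],[[0,0,-0.2],0,0.3]]'; python3 - <<'E'
from h import *
t=grab('top','top3.png');s=grab('side','side3.png');q=telemetry.state();print(q['ee_pos'],q['ee_rot'],q['force'])
p=np.array(q['ee_pos']);
T=cv2.resize(np.array(t['color'])[130:260,130:270],None,fx=3,fy=3);S=cv2.resize(np.array(s['color'])[80:210,180:300],None,fx=3,fy=3)
cv2.imwrite('pics/c4.png',cv2.convertScaleAbs(np.hstack([T,S])[:,:,::-1],alpha=1.5))
E
```

```text
time_s: 7.05
ee_pos: [532.1, 121.1, 182.9]
ee_rot: [-177.4, 0.5, 74.6]
force: [-0.2, -2.2, -1.6]
gripper_width: 50.4
[531.52379167 119.37479904 182.89420224] [-177.4139111     0.56784547   74.48566547] [ 0.14226228 -0.47176183 -2.04111262]
```

View pics/c4.png

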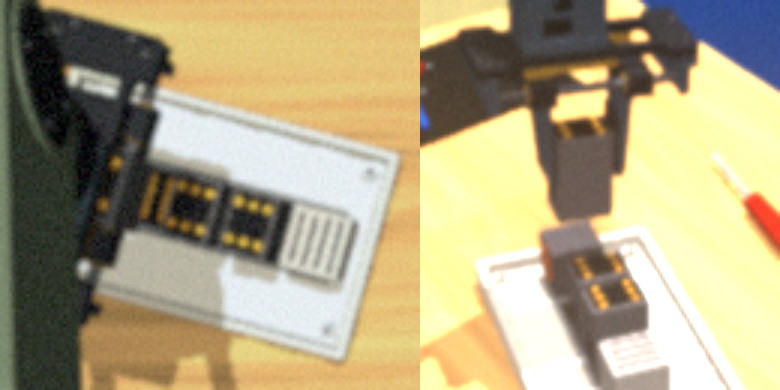

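The module hangs straight over the place. Its near face runs from about (224,124) to (243,153) in the side view. I'll compare that with the corners predicted from the TCP to find where it sits in the grip.

```bash
python3 - <<'E'
from h import *
from scipy.optimize import least_squares
from scipy.spatial.transform import Rotation as Ro
d=load('side3.png'); p=np.array([531.5,119.4,182.9]); R=Ro.from_euler('xyz',[-177.4,.6,74.5],degrees=True).as_matrix()
# tool frame: y=depth, x=width(-18 side faces -y world), z down
loc=np.array([[-18,-25,-40],[-18,25,-40],[-18,-25,40],[-18,25,40]],float)
obs=np.array([[224.3,124.3],[244,126.7],[222.7,151],[243.3,153.3]])
f=lambda o: (proj(d,p+(loc+[o[0],0,o[1]])@R.T)-obs).ravel()
print(proj(d,p+(loc+[0,0,19])@R.T).round(1)); r=least_squares(f,[0,19]);print(r.x,r.fun.round(1))
print('module c',p+R@np.array([r.x[0],0,r.x[1]]))
E
```

```text
[[225.6 127.4]
 [245.3 124.7]
 [226.4 155.2]
 [245.2 152.3]]
[18.93731138 26.65723054] [-0.6  2.1 -1.  -2.8  1.8  2.9 -0.3 -2.2]
module c [535.32070469 137.70200847 156.07336391]
```

My read of the face edges disagrees with the predicted slope, so I'll take one enlarged crop with the predicted corners overlaid.

```bash
python3 - <<'E'
from h import *
from scipy.spatial.transform import Rotation as Ro
d=load('side3.png'); p=np.array([531.5,119.4,182.9]); R=Ro.from_euler('xyz',[-177.4,.6,74.5],degrees=True).as_matrix()
loc=np.array([[x,y,z] for z in(-40,40) for x,y in((-18,-25),(-18,25),(18,25),(18,-25))],float)
S=8;x0,y0=205,95
im=cv2.resize(d['color'][y0:y0+75,x0:x0+65,::-1],None,fx=S,fy=S,interpolation=cv2.INTER_CUBIC)
for u,v in proj(d,p+(loc+[0,0,19])@R.T): cv2.circle(im,(int((u-x0+.5)*S),int((v-y0+.5)*S)),3,(0,255,0),-1)
cv2.imwrite('pics/c5.png',cv2.convertScaleAbs(im,alpha=1.8))
E
```

```text
(no output)
```

View pics/c5.png

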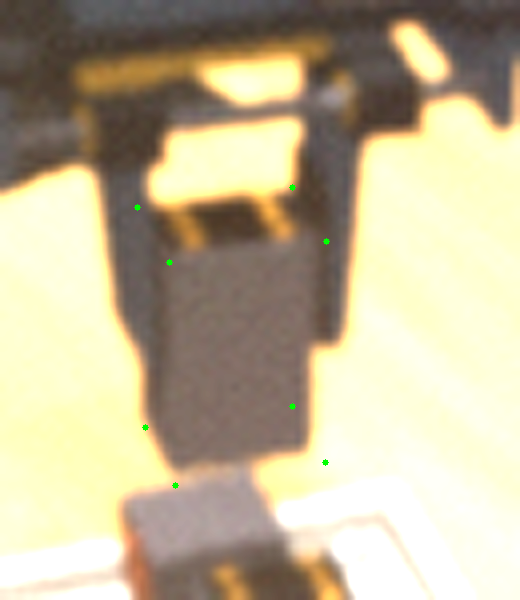

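```bash
python3 - <<'E'
from h import *
from scipy.optimize import least_squares
from scipy.spatial.transform import Rotation as Ro
d=load('side3.png'); p=np.array([531.5,119.4,182.9]); R=Ro.from_euler('xyz',[-177.4,.6,74.5],degrees=True).as_matrix()
loc=np.array([[-18,-25,-40],[-18,25,-40],[-18,-25,40],[-18,25,40]],float)
obs=np.array([[158,245],[312,232],[175,468],[306,448]])/8-.5+[205,95]
f=lambda o: (proj(d,p+(loc+[o[0],o[2],o[1]])@R.T)-obs).ravel()
r=least_squares(f,[0,19,0]);print(r.x,r.fun.round(1));print('module c',p+R@np.array([r.x[0],r.x[2],r.x[1]]))
r=least_squares(lambda o:f([0,o[0],o[1]]),[19,0]);print(r.x,r.fun.round(1))
E
```

```text
[36.44866173 35.36643756  6.74104603] [ 0.3  0.7  0.  -0.2 -1.  -0.2  0.7 -0.4]
module c [546.08343313 152.7906421  146.88444715]
[13.06063068 -3.60983347] [-0.1  0.3  0.4 -0.7 -1.4  0.5  1.1  0.1]
```

```bash
python3 - <<'E'
from h import *
from scipy.optimize import least_squares
from scipy.spatial.transform import Rotation as Ro
d=load('side3.png'); p=np.array([531.5,119.4,182.9]); R=Ro.from_euler('xyz',[-177.4,.6,74.5],degrees=True).as_matrix()
loc=np.array([[-18,-25,-40],[-18,25,-40],[-18,-25,40],[-18,25,40]],float)
obs=np.array([[158,245],[312,232],[175,468],[306,448]])/8-.5+[205,95]
f=lambda o: (proj(d,p+(loc+[o[0],o[2],o[1]])@R.T)-obs).ravel()
for z in(13,16,19):
  r=least_squares(lambda o:f([o[0],z,o[1]]),[0,0]);print(z,r.x,r.cost)
# anchors: neighbour A & B seen in side with same calibration
t=load('top3.png'); 
for c,a in brass(t,(186,186,226,216),6,110,90): print(c.round(1),a,ray(t,c,92)[:2].round(1))
print([telemetry.state()['ee_pos'].__repr__() for _ in range(2)])
E
```

```text
13 [ 0.17119553 -3.57975946] 2.0828531678937345
16 [ 5.03678659 -2.1956195 ] 1.861005207578879
19 [ 9.90249258 -0.81142203] 1.6740640727940794
[190.1 191.3] 54 [537.9  88. ]
[194.9 192.8] 103 [534.6  77.1]
[199.6 194.2] 362 [531.6  66.6]
[209.1 196.6] 410 [526.4  45.6]
[214.  198.2] 305 [523.   34.7]
[218.8 199.4] 376 [520.3  24.1]
[186.4 203.7] 83 [510.4  95.7]
[191.2 205. ] 83 [507.5  84.9]
[196.3 206.2] 306 [504.9  73.6]
[205.8 208.9] 324 [499.1  52.5]
[210.7 210.2] 363 [496.3  41.8]
[215.4 211.6] 366 [493.3  31.3]
['array([531.52379167, 119.37479904, 182.89420224])', 'array([531.52379167, 119.37479904, 182.89420224])']
```

```bash
python3 -m jog '[[[0.25,0.05,1.0],0,0.3],[[0,0.05,1.0],0,0.3],[[0,0,-0.1],0,0.3]]'; python3 - <<'E'
from h import *
t=grab('top','top4.png');s=grab('side','side4.png');q=telemetry.state();print(q['ee_pos'],q['ee_rot'],q['force'])
T=cv2.resize(np.array(t['color'])[170:230,150:225],None,fx=5,fy=5,interpolation=cv2.INTER_CUBIC);S=cv2.resize(np.array(s['color'])[110:195,205:280],None,fx=5,fy=5,interpolation=cv2.INTER_CUBIC)
o=np.zeros((425,750,3),np.uint8);o[:300,:375]=T;o[:,375:]=S
cv2.imwrite('pics/c6.png',cv2.convertScaleAbs(o[:,:,::-1],alpha=1.7))
E
```

```text
time_s: 7.52
ee_pos: [531.1, 118.3, 161.1]
ee_rot: [-177.2, 0.7, 74.2]
force: [-0.0, -0.0, -1.7]
gripper_width: 50.2
[531.94786326 118.71149241 162.21328106] [-177.37067036    0.63102531   74.26896172] [ 0.74848067  0.01473777 -1.09328583]
```

View pics/c6.png

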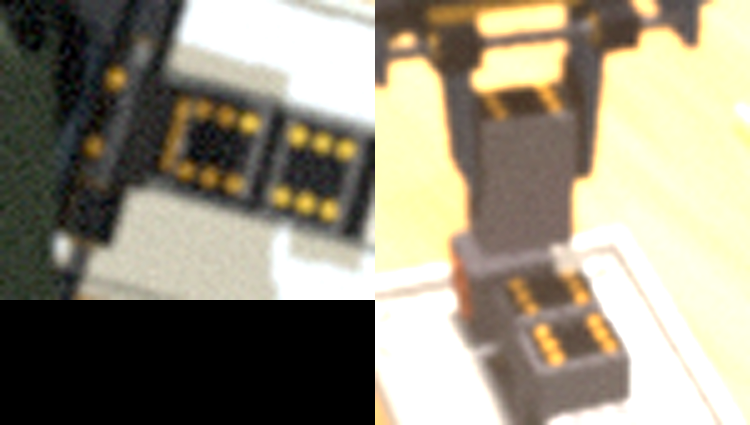

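```bash
python3 - <<'E'
from h import *
for f,box in(('top4.png',(164,180,178,204)),('top3.png',(164,175,180,210))):
  d=load(f)
  for c,a in brass(d,box,6,90,60): print(f,c.round(1),a,[ray(d,c,z)[:2].round(1) for z in (184,190,205)])
E
```

```text
top4.png [173.  185.3] 519 [array([544. , 103.5]), array([543.5, 102. ]), array([542.3,  98.3])]
top4.png [168.6 198.9] 329 [array([516.5, 111.7]), array([516.2, 110.2]), array([515.6, 106.4])]
top3.png [168.5 183.9] 520 [array([546.7, 112.4]), array([546.2, 110.9]), array([545., 107.])]
top3.png [178.3 197.7] 764 [array([519.1,  92.5]), array([518.8,  91.2]), array([518.1,  87.7])]
top3.png [164.6 197.9] 287 [array([518.6, 119.9]), array([518.3, 118.3]), array([517.6, 114.3])]
```

In the top view, the held module's near screw column puts its centre at about (533,118.5). The gap measured in the same view is (532.6,123.6), so I'll move about 5 mm along the row before lowering.

```bash
python3 -m jog '[[[0.6,0,0],-0.5,0.3],[[0,0,-0.2],0,0.3],[[0,0,-0.2],0,0.3]]'; python3 - <<'E'
from h import *
t=grab('top','top5.png');s=grab('side','side5.png');q=telemetry.state();print(q['ee_pos'],q['ee_rot'],q['force'])
z=q['ee_pos'][2]+24
for c,a in brass(t,(162,178,178,206),6,90,60): print(c.round(1),a,ray(t,c,z)[:2].round(1))
E
```

```text
time_s: 8.0
ee_pos: [534.4, 125.1, 167.1]
ee_rot: [-177.4, 0.6, 74.8]
force: [-0.1, 0.1, -1.6]
gripper_width: 50.1
[534.48609176 125.05795763 167.17797938] [-177.46785275    0.54720239   74.80544565] [ 0.09715835  0.19208736 -1.15059778]
[168.4 183.5] 570 [546.8 110.9]
[164.4 197. ] 358 [519.9 118.4]
[177.  199.7] 178 [514.7  93.3]
```

```bash
python3 -m jog '[[[-0.2,0,1.2],0,0.3],[[0,0,1.2],0,0.3],[[0,0,0],0,0.3]]'; python3 - <<'E'
from h import *
t=grab('top','top6.png');q=telemetry.state();print(q['ee_pos'],q['ee_rot'],q['force'])
z=q['ee_pos'][2]+24
for c,a in brass(t,(162,178,184,206),6,90,60): print(c.round(1),a,ray(t,c,z)[:2].round(1))
E
```

```text
time_s: 8.48
ee_pos: [532.1, 122.8, 141.0]
ee_rot: [-177.4, 0.6, 74.8]
force: [-0.2, -0.0, -1.8]
gripper_width: 49.7
[532.48062802 122.91212497 141.51565651] [-177.44782863    0.56344106   74.8004234 ] [-0.02480331 -0.23176231 -1.95503531]
[173.1 185.6] 483 [544.7 107.8]
[169.1 198.9] 330 [517.3 115.5]
[182.9 200.9] 197 [513.6  87.2]
```

```bash
python3 -m jog '[[[0.1,0,1.5],0,0.3],[[0,0.05,1.5],0,0.3],[[0,0.05,1.0],0,0.3],[[0,0,0],0,0.3]]'; python3 - <<'E'
from h import *
t=grab('top','top7.png');q=telemetry.state();print(q['ee_pos'],q['ee_rot'],q['force'],q['torque'])
z=q['ee_pos'][2]+24
for c,a in brass(t,(164,180,184,208),6,90,60): print(c.round(1),a,ray(t,c,z)[:2].round(1))
for c,a in brass(t,(186,186,226,216),6,110,90): print(c.round(1),a,ray(t,c,92)[:2].round(1))
E
```

```text
time_s: 9.02
ee_pos: [531.7, 123.7, 98.2]
ee_rot: [-177.4, 0.6, 74.8]
force: [0.6, 1.0, -1.8]
gripper_width: 50.4
[532.0818527  123.81350493  98.72133252] [-177.45867987    0.55701709   74.80027946] [ 0.88534899 -0.3233819  -1.77914229] [-0.09973279  0.04307842 -0.02438513]
[177.9 187.5] 442 [544.  107.9]
[174.1 200. ] 227 [517.1 115.7]
[190.1 191.4] 70 [537.8  87.9]
[194.9 192.8] 321 [534.7  77.1]
[199.6 194.2] 363 [531.7  66.8]
[209.1 196.6] 402 [526.3  45.7]
[214.  198.1] 316 [523.1  34.7]
[218.8 199.4] 381 [520.3  24. ]
[186.5 203.7] 67 [510.4  95.6]
[191.4 205. ] 96 [507.5  84.5]
[196.7 206.4] 170 [504.5  72.9]
[205.8 208.9] 332 [499.2  52.6]
[210.6 210.2] 360 [496.2  41.8]
[215.4 211.6] 362 [493.2  31.3]
```

Neighbours haven't moved, and the module is centred to about 1–2 mm. Lowering until it touches the floor.

```bash
python3 -m jog '[[[0.05,0.05,1.2],0,0.3],[[0,0,0.6],0,0.3],[[0,0,0.2],0,0.3]]';python3 -m jog '[[[0,0,0.3],0,0.3],[[0,0,0.2],0,0.3]]'
```

```text
time_s: 9.45
ee_pos: [532.5, 124.4, 78.1]
ee_rot: [-177.6, 0.5, 74.8]
force: [-0.6, -0.1, -1.8]
gripper_width: 50.2
time_s: 9.7
ee_pos: [532.5, 124.5, 73.0]
ee_rot: [-177.6, 0.5, 74.8]
force: [-0.5, 0.1, -2.4]
gripper_width: 50.0
```

```bash
python3 -m jog '[[[0,0,0.3],0,0.3],[[0,0,0.2],0,0.3]]';python3 -m jog '[[[0,0,0.3],0,0.3],[[0,0,0],0,0.3]]'
```

```text
time_s: 9.95
ee_pos: [532.1, 124.8, 71.3]
ee_rot: [-177.6, 0.5, 74.8]
force: [-3.4, -0.7, 14.9]
gripper_width: 49.8
time_s: 10.2
ee_pos: [532.3, 124.9, 72.2]
ee_rot: [-177.7, 0.4, 74.8]
force: [0.9, -0.1, -2.3]
gripper_width: 50.1
```

Contact came at 71.3 mm with +15 N, which matches the expected floor height (58.8 + 12). Now a light press, release and retreat.

```bash
python3 -m jog '[[[0,0,0.25],0,0.3],[[0,0,0.1],0,0.3],[[0,0,0],0,0.75],[[0,0,0],0,0.75],[[0,0,0],0,0.75],[[0,0,0],0,0.75],[[0,0,-0.5],0,0.75],[[0,0,-1.5],0,0.75],[[0,0,-3],0,0.75],[[0,0,-4],0,0.75]]'; python3 -m jog '[[[0,0,-5],0,0.75],[[-4,5,-3],0,0.75],[[-5,-3,-3],0,0.75],[[-6,0,0],0,0.75],[[-6,0,0],0,0.75],[[-6,0,0],0,0.75],[[-6,0,0],0,0.75],[[-6,0,-1],0,0.75],[[0,0,0],0,0.75]]'
python3 - <<'E'
from h import *
t=grab('top','top8.png');s=grab('side','side8.png')
for c,a in brass(t,(168,178,226,216),6,110,90): print(c.round(1),a,ray(t,c,92)[:2].round(1))
T=cv2.resize(np.array(t['color'])[170:230,150:225],None,fx=5,fy=5,interpolation=cv2.INTER_CUBIC);S=cv2.resize(np.array(s['color'])[135:220,205:280],None,fx=5,fy=5,interpolation=cv2.INTER_CUBIC)
o=np.zeros((425,750,3),np.uint8);o[:300,:375]=T;o[:,375:]=S
cv2.imwrite('pics/c7.png',cv2.convertScaleAbs(o[:,:,::-1],alpha=1.7))
E
```

```text
time_s: 11.45
ee_pos: [535.1, 124.4, 162.1]
ee_rot: [-177.5, 0.5, 74.8]
force: [0.4, -0.5, -0.7]
gripper_width: 68.2
time_s: 12.58
ee_pos: [456.4, -259.2, 295.2]
ee_rot: [-178.8, 0.4, 74.9]
force: [-0.4, 1.0, 0.1]
gripper_width: 68.5
[169.1 186.7] 371 [547.9 134.6]
[173.9 188.1] 297 [544.7 123.8]
[178.8 189.4] 367 [541.9 113. ]
[190.1 191.4] 330 [537.8  87.9]
[194.9 192.8] 346 [534.6  77.3]
[199.6 194.1] 381 [531.7  66.6]
[209.1 196.6] 401 [526.3  45.5]
[214.1 198.1] 316 [523.1  34.6]
[218.8 199.4] 377 [520.3  24.1]
[170.4 200.1] 327 [518.  131.3]
[175.3 201.5] 366 [515.  120.3]
[186.5 203.6] 331 [510.6  95.5]
[191.4 205. ] 338 [507.6  84.5]
[196.3 206.3] 320 [504.8  73.7]
[205.8 208.9] 321 [499.1  52.5]
[210.7 210.2] 361 [496.2  41.8]
[215.4 211.6] 370 [493.2  31.3]
```

View pics/c7.png

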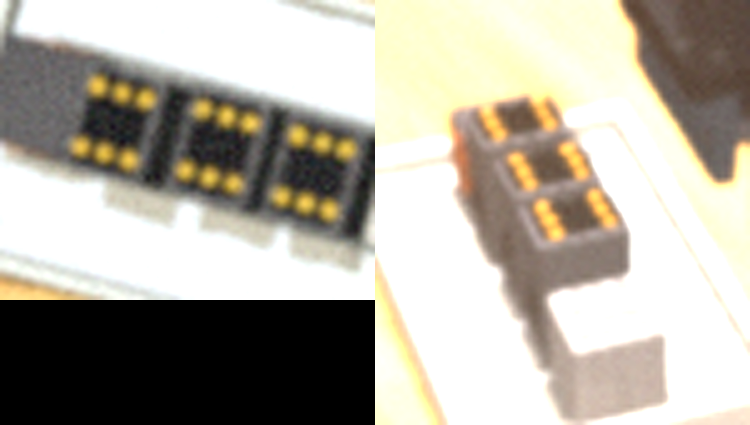

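All three modules stand in line. The spare's centre is about (531,127.5), 4 mm from the place, and the neighbours are unchanged. I'll check its height using both views, then hand in.

```bash
python3 - <<'E'
from h import *
t=load('top8.png');s=load('side8.png')
P=[np.asarray(d['K'])@np.c_[cv2.Rodrigues(d['rvec'])[0],np.ravel(d['tvec'])] for d in(t,s)]
B=brass(s,(222,152,256,186),6,120,100)
print([(c.round(1).tolist(),a) for c,a in B])
# strip centroids in side = mean of a three-screw row; front rows from top view
X={'spare':([173.9,188.1],[172.95-2.5,200.1]),'A':([194.9,192.8],[191.4,205.0]),'B':([214,198.1],[210.7,210.2])}
for k,v in X.items():
  for uv in v:
    for c,a in B:
      h=cv2.triangulatePoints(P[0],P[1],np.array(uv,float).reshape(2,1),c.reshape(2,1)); p=(h[:3]/h[3]).ravel()
      e=np.linalg.norm(proj(s,p)-c)
      if e<2.5 and 60<p[2]<130: print(k,c.round(1),p.round(1),e.round(2))
E
```

```text
[([234.7, 154.2], np.int32(2965)), ([228.2, 159.3], np.int32(869)), ([244.4, 166.6], np.int32(933)), ([234.1, 168.7], np.int32(984)), ([249.7, 176.1], np.int32(941)), ([239.3, 178.5], np.int32(1086))]
spare [234.7 154.2] [539.2 123.8 104.8] 2.07
spare [228.2 159.3] [517.3 131.3  93.1] 0.32
A [244.4 166.6] [533.6  77.3  94.6] 0.41
A [234.1 168.7] [506.8  84.5  94.5] 0.31
B [249.7 176.1] [522.2  34.9  94.8] 0.38
B [239.3 178.5] [495.5  41.8  94.5] 0.33
```

The spare's screw row is at 93 mm against about 94.5 mm for the neighbours', so it is fully seated.

```bash
python3 -c "from workcell import job_done; print(job_done())"
```

```text
the job is handed in; nothing more can be done
None
```

I gripped the spare module across its 50 mm depth and lowered it into the empty place. It touched the floor at about 15 N; I then pressed lightly, let go, backed the arm clear and handed the job in. The robot clock read about 12.6 s; no verdict is reported.

**Last checks:**
- **Position:** the spare's centre is about 4 mm from the place (limit 15 mm), mostly along the row.
- **Angle:** it is within about 1° of square with the row.
- **Height:** the spare's one cleanly measured screw row is at 93 mm, against about 94.5 mm for the neighbours, so it is fully down.
- **Neighbours:** their screws were within about 0.3 mm of where they were in the earlier pictures.

**Doubtful or disagreeing:**
- The spare's other screw row gave 105 mm, but its colour mask was merged with something else, so I did not count it.
- The top and side views disagreed by about 3 mm along the row.
- The gripper was tilted about 2.5° while lowering, which the interface cannot correct. I judged the module upright only by eye from the picture after release.

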